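Open the gold balance and zero it

ROBOT

A 6-joint arm with a two-finger parallel gripper is mounted at the origin on the work surface. World frame = base frame: x ahead of the robot, y to its left, z up, the work surface at z = 0. Lengths are in mm, angles in rad, forces in N, time in s.
With the tool pointing down it reaches from about 350 to 875 mm from the base axis. Payload 4.2 kg.
Tool frame: the origin (TCP) lies at the very end of the fingers, on their centre line; the grasp point (between the pads) lies 19 mm behind it (arm.pinch_z is the distance from the TCP to the grasp point, in mm); x points along the fingers, y is the direction in which the jaws open and shut, and the axes are right-handed (so a half turn about x gives the same grasp; the last joint's range is limited). The gripper opens to 85 mm and grips with 20 to 120 N. Pads are 22 mm wide; open, the fingers measure 114 mm over their backs; the gripper's body (76 mm by 85 mm) begins 54 mm behind the grasp point. The pads swing forward as they close: fully open they stand 13 mm farther back than shut.
Start: joints at [0.259, 0.385, 0.008, 0, -1.194, -0.259], TCP at [624.979, 0.025, 231.312] pointing down, gripper open.
Joint ranges: [-3.14, 3.14], [-1.21, 2.06], [-1.07, 1.41], [-3.16, 2.05], [-2.99, -0.16], [-3.1, 3.1]. Speed limits (rad/s): [2.79, 2.79, 3.14, 3.14, 3.14, 3.14].

INTERFACE

Orientations are given as a unit quaternion [x, y, z, w].
In Python, from bench import arm gives the robot as it stands.
- The arm moves only by the tool drive_tool, never from a script. Its argument "motion" is a list of rows, each a list of 4 numbers: the shift along the tool's x, y, z in mm, then the turn about the tool's x in degrees. In form: [[dx, dy, dz, spin], ...]. A call has 1 to 10 rows; each row shifts and turns the commanded pose from where the row before left it, along the tool's axes as they then stand; what a row does not reach is not made up. A row lasts 1/12 s, in which the tool goes at most 41.7 mm and 7.16 degrees, less where a joint would pass 70% of its speed; a pose out of reach is approached as far as the arm can. A call with a gripper value outside its range is refused whole. "grip" is the finger opening in mm, from 0 to 85.4, set as the call begins (left out, the last holds). The fingers move at their own pace and stop on an object; the grip force is fixed at half the most. Time passes only in rows, so rows that do not move let the fingers close. It gives the time, the measured TCP pose, the force and the opening at its end, in the units of the state.
- arm.read_state(): the state, without advancing time (a new reading comes with each control period).
- arm.get_image(name): name is "scene" or "side" or "wrist"; returns the picture (384x512x3 uint8, red, green, blue); there is no depth.
- arm.calibration(name): a dict with "K" (3x3 intrinsics, pixels), "eye" and "attitude" of the camera in the world; the wrist camera has in their place "T_tool_cam" (4x4, takes a point from camera to tool coordinates, whose origin is the TCP and whose axes are the tool frame's). Camera axes: x right, y up, looking along -z (the intrinsics and any distortion apply to the point x, -y, -z); pixel columns grow to the right and rows downward; lengths in mm; the calibration is good to about 2 mm. A picture is of the moment at which its call begins: read the wrist's pose just before it. calibration takes no time and is no camera call.
- arm.job_done(): hands the job in, once; it reports no verdict.
The state is a dict: "clock": time; "joints": joint angles; "joint_vel": joint speeds; "joint_efforts": joint torques, N m; "position": TCP position; "ee_rot": TCP orientation; "contact_force": force on the tool from outside, world axes, zero at the start; "wrist_torque": the same for the moment, N m; "gripper_width": finger opening in mm.
Only numpy, scipy, OpenCV 4.12 (cv2) and the standard library are available. Lean on these libraries where they do the work, as an engineer would, in place of code of your own. Each camera call takes 0.05 s, during which the arm holds its last target. There are 200 camera calls.

TASK

Get the gold balance ready for weighing: with a fingertip at the red lip, push its clear draught cover up and over, past its balance point, until it leans back and stays open by itself; then press the green zero key right down and let it come up again. Push with the fingers only: do not pinch or force any part of the balance, do not lift it, shove it out of place or touch its weighing pan or the grey key, and leave everything else on the counter as it is.

Things in the scene. Friction and masses are not known exactly. Their poses are not given: they have to be found in the camera images.
- balance: loose gold balance of about 1.8 kg, pale grey case 150 mm deep (x) x 150 wide (y) x 50 high. Origin: centre of its underside, on the counter; +x from its front (red lip; roughly towards the robot) to its rear (hinge), z up. The deck is flat, 50 mm up. In front is free counter; small things stand beside it, 20 mm or more off its sides
- cover (a joint): angle of the clear draught cover, rad: 0 shut, growing as it opens up and backwards, 1.75 (100 degrees) fully open on its stop. The cover weighs 0.13 to 0.24 kg; it balances at about 1.0 rad: let go below that it falls shut, beyond it falls open onto its stop. Hardly any hinge friction; 1.5 to 3 N pushing the lip's front edge level towards the hinge opens it, or 1 N straight up
- cover_hinge (a point): middle of the hinge axis, 71 mm behind the balance's origin, 52 mm above the counter; the axis runs along the balance's y, at the cover's rear lower edge. The cover is a clear hood with dark edges, 140 mm long from hinge to front wall, 146 mm wide, 75 mm tall; shut, it covers keys, display and pan
- cover_lip (a point): middle of the lower front edge of the red lip, which stands out 18 mm like a peak from the top of the cover's front wall; moves with the cover. The lip is 70 mm wide, 5 mm thick. With the cover shut the point is 120 mm above the counter, 158 mm in front of the hinge axis and 68 mm above it, 87 mm before the balance's origin; the wall below it is 69 mm before the origin
- zero_key (a joint): travel of the green zero key, m: 0 up, growing as it is pressed, 0.004 fully down; a spring brings it up again. About 1.4 N starts it, 4.2 N holds it fully down
- zero_key_top (a point): middle of the top of the green zero key: a round key 21 mm across, 8 mm above the deck (58 mm above the counter), pressed straight down. It is 49 mm in front of the balance's origin and 52 mm to its -y side, under the cover when that is shut
- mode_key (a joint): travel of the grey key, the same in size and spring as the green one, on the other side of the display (49 mm in front of the balance's origin, 52 mm to its +y side); 0 up, 0.004 fully down. Not to be pressed
- pan: the round steel weighing pan, 72 mm across, its origin 18 mm behind the balance's origin, on the deck; its top is 57 mm above the counter. Not to be touched
- weight_large: large steel check weight: a knobbed cylinder 26 mm across, 46 mm tall, standing beside the left side of the balance; origin at the centre of its underside
- weight_small: small steel check weight, 20 mm across, 34 mm tall, standing beside the left side of the balance; origin at the centre of its underside
- bangle: plain gold bangle lying flat beside the right side of the balance, 66 mm across, 8 mm high; origin at the centre of its underside
- loupe: folded steel loupe lying flat beside the right side of the balance, a 26 mm barrel 18 mm high with a cover plate running 44 mm along its +x; origin at the centre of the barrel's underside
- tweezers: steel tweezers lying on the counter left of the check weights, about 125 mm long along their x, 8 mm high; origin at the middle of their underside
- gold_bar: small gold bar lying on the counter to the right of the balance, beyond loupe and bangle, 50 x 28 x 9 mm; origin at the centre of its underside
Not all that is in view belongs to the job. What is meant by the balance is not purple, and is the smaller of those in its own colour.

How it is judged:
By the outcome, as a careful person would: the job done as asked, in the order asked, and still so for the second after the job is handed in, with the robot touching nothing.
It also fails if it takes over 40 s, if anything falls off the work surface, if the arm or the gripper's body presses on something with over 40 N, if the wrist force passes 120 N, or if a joint passes its speed limit or range.

## Working session

There is one attempt and no reset: what is moved stays moved. The work goes in short steps, Python scripts to look and compute and a tool call to move; the robot and the scene stay as the last step left them, time stands still between calls to the robot, and variables do not carry over. Pictures are saved under pics/ and viewed, about 8 in all and at most 12, crops included, and the job is handed in when it is done.

Besides the shell and the picture viewer there is one more tool, called after ">>>" as a command line: name --pt "numbers of a row" for each row, then --argument value for the rest. drive_tool: Moves the arm, as the interface text tells. Its arguments: {"type":"object","properties":{"motion":{"type":"array"},"grip":{"type":"number"}},"required":["motion"]}

```bash
mkdir -p pics; python3 - <<'E'
from bench import arm
import cv2,numpy as np
s=arm.read_state();print(s)
ims=[]
for n in ("scene","side","wrist"):
    c=arm.calibration(n);print(n,c)
    im=arm.get_image(n)[:,:,::-1];cv2.imwrite(f"pics/{n}0.png",im)
E
```

```text
{'clock': 0.0, 'joints': array([ 2.58599751e-01,  3.85572736e-01,  6.59334248e-03, -5.04023489e-04,
       -1.19398622e+00, -2.58608633e-01]), 'joint_vel': array([-1.91278271e-04, -4.99146213e-04, -9.21512616e-06, -1.57554457e-03,
        3.28097079e-04,  1.04526684e-03]), 'joint_efforts': array([-9.55001960e-04, -3.92286408e+01,  1.88399577e+01,  4.18616563e+00,
       -4.72148502e-03,  8.27910434e-07]), 'position': array([6.24405432e+02, 1.75228627e-02, 2.30198356e+02]), 'ee_rot': array([-0.49942221,  0.50062811,  0.50047975,  0.4994687 ]), 'contact_force': array([ 0.16622465, -0.63696592, -0.00588772]), 'wrist_torque': array([ 0.01687958,  0.01027514, -0.03293119]), 'gripper_width': 85.384297877955}
scene {'K': array([[418.69358333,   0.        , 254.78450452],
       [  0.        , 418.69358333, 195.69528414],
       [  0.        ,   0.        ,   1.        ]]), 'eye': array([1263.0564758 , -101.98408285,  583.28992205]), 'attitude': array([0.38640043, 0.29322659, 0.54740613, 0.68195264])}
side {'K': array([[394.19433172,   0.        , 250.26291501],
       [  0.        , 394.19433172, 195.05256839],
       [  0.        ,   0.        ,   1.        ]]), 'eye': array([1089.03403  ,  122.0807609,  798.7060991]), 'attitude': array([0.23055136, 0.24757354, 0.68334985, 0.64698253])}
wrist {'K': array([[329.16775238,   0.        , 260.3440367 ],
       [  0.        , 329.16775238, 192.81412901],
       [  0.        ,   0.        ,   1.        ]]), 'T_tool_cam': array([[-5.24041885e-04,  2.85916286e-01, -9.58254456e-01,
        -1.42448135e+02],
       [ 9.99999825e-01,  4.12529669e-04, -4.23783933e-04,
        -6.96874212e-01],
       [ 2.74141666e-04, -9.58254511e-01, -2.85916452e-01,
        -7.18588650e+01],
       [ 0.00000000e+00,  0.00000000e+00,  0.00000000e+00,
         1.00000000e+00]])}
```

View pics/scene0.png

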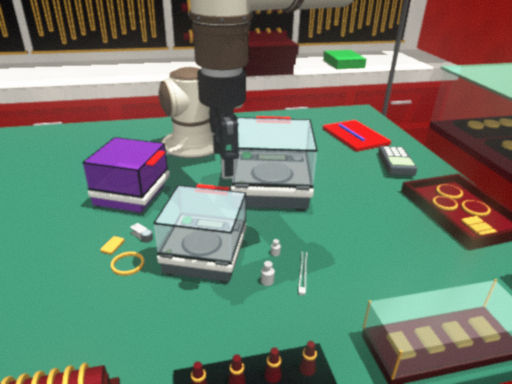

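View pics/side0.png

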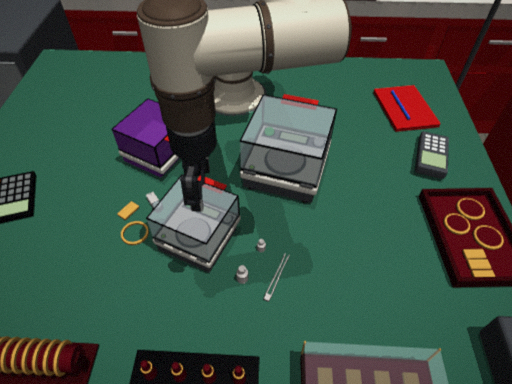

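The target is the smaller pale balance: in the scene image about (202,232), in the side image about (195,220). Its red lip is at scene (212,188). Next I'll zoom in.

```bash
python3 - <<'E'
import cv2,numpy as np
a=cv2.imread("pics/scene0.png")[175:285,145:255]; b=cv2.imread("pics/wrist0.png")
a=cv2.resize(a,None,fx=5,fy=5,interpolation=cv2.INTER_CUBIC)
cv2.imwrite("pics/c0.png",a)
E
```

```text
(no output)
```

View pics/c0.png

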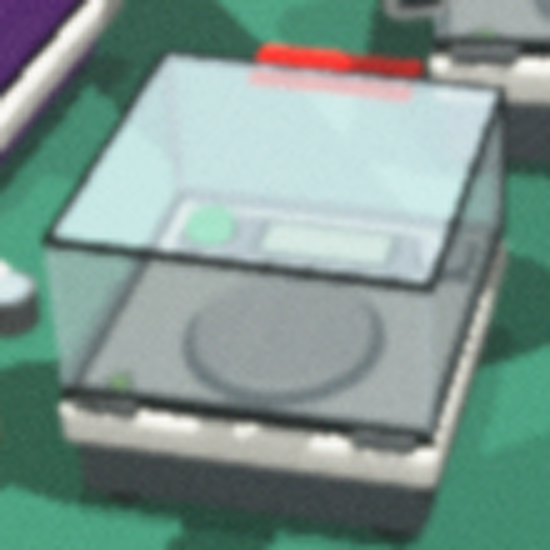

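View pics/wrist0.png

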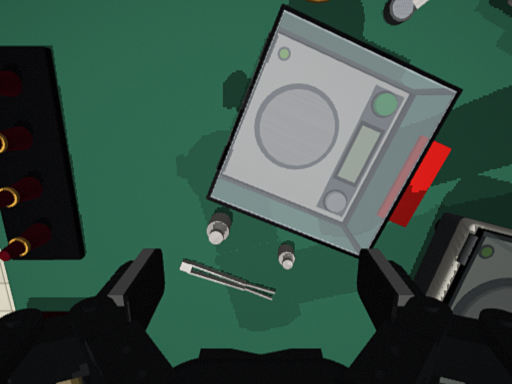

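```bash
cat > h.py <<'E'
import numpy as np
from scipy.spatial.transform import Rotation as R
from scipy.optimize import least_squares
def proj(P,K,Rm,eye):
    c=(np.asarray(P)-eye)@Rm; return np.c_[K[0,2]+K[0,0]*c[:,0]/-c[:,2],K[1,2]-K[1,1]*c[:,1]/-c[:,2]]
def cam(arm,n,s):
    c=arm.calibration(n)
    if n!="wrist": return c["K"],R.from_quat(c["attitude"]).as_matrix(),c["eye"]
    T=c["T_tool_cam"];Rt=R.from_quat(s["ee_rot"]).as_matrix()
    return c["K"],Rt@T[:3,:3],Rt@T[:3,3]+s["position"]
def world(p,P):
    P=np.asarray(P,float);c,s=np.cos(p[2]),np.sin(p[2])
    return np.c_[p[0]+c*P[:,0]-s*P[:,1],p[1]+s*P[:,0]+c*P[:,1],P[:,2]]
E
python3 - <<'E'
from bench import arm
from h import *
s=arm.read_state();print(R.from_quat(s["ee_rot"]).as_matrix().round(3))
M=[[71,-73,127],[-69,-73,127],[-69,73,127],[71,73,127],[-49,-52,58],[-49,52,58],[18,0,57]]
W=[[283,7],[461,91],[362,258],[209,198],[385,103],[335,200],[296,126]]
S=[[154.6,223],[178,186.4],[246,194],[232,232.4],[187,219.8]]
cw,cs=cam(arm,"wrist",s),cam(arm,"scene",s)
def rw(p):return proj(world(p,M),*cw)-W
def rs(p):return proj(world(p,M[:5]),*cs)-S
for f in (rw,rs,lambda p:np.r_[rw(p)/2,rs(p)]):
    r=least_squares(lambda p:f(p).ravel(),[750,-50,0.2],x_scale=[10,10,.1],loss="soft_l1");print(r.x.round(3),f(r.x).round(1).tolist())
p=r.x
print(world(p,[[-87,0,120],[71,0,52],[-49,-52,58],[-87,-35,120],[-87,35,120]]).round(1))
E
```

```text
[[-0.002 -1.     0.   ]
 [-0.     0.     1.   ]
 [-1.     0.002 -0.   ]]
[ 5.73918e+02 -3.46760e+01 -4.03000e-01] [[-1.1, -3.0], [-0.3, -0.7], [1.8, 1.7], [-3.5, -1.3], [1.1, 1.2], [0.4, 2.5], [0.6, 1.8]]
[ 5.76102e+02 -3.39100e+01 -3.92000e-01] [[-0.3, 1.0], [0.2, -0.5], [-0.0, -0.9], [0.1, 0.7], [0.0, -0.8]]
[ 5.74092e+02 -3.42560e+01 -3.98000e-01] [[-1.1, -1.0], [-0.4, -0.4], [1.1, 1.0], [-1.7, -0.1], [0.4, 0.7], [0.2, 1.4], [0.2, 1.2], [-0.6, 0.2], [0.2, -1.0], [-0.2, -1.3], [-0.6, 0.2], [-0.0, -1.4]]
[[ 4.939e+02 -5.000e-01  1.200e+02]
 [ 6.395e+02 -6.180e+01  5.200e+01]
 [ 5.088e+02 -6.320e+01  5.800e+01]
 [ 4.803e+02 -3.280e+01  1.200e+02]
 [ 5.075e+02  3.170e+01  1.200e+02]]
```

>>> drive_tool --pt "0 36 2 0" --pt "0 36 2 0" --pt "0 36 2 0" --pt "0 36 2 0" --pt "0 24 2 0" --pt "0 0 0 7" --pt "0 0 0 7" --pt "0 0 0 7" --pt "0 0 0 7" --pt "0 0 0 7" --grip 0

```text
clock: 0.98
position: [456.6, 10.0, 231.2]
ee_rot: [-0.325, 0.628, 0.325, 0.628]
contact_force: [-0.5, 0.3, -0.2]
gripper_width: -0.0
```

>>> drive_tool --pt "0 0 0 7" --pt "0 0 0 7" --pt "0 0 0 7" --pt "0 0 0 7" --pt "0 0 0 7" --pt "0 0 0 7" --pt "0 0 0 7" --pt "0 0 0 7" --pt "0 0 0 7" --pt "0 0 0 7"

```text
clock: 1.82
position: [456.7, 10.0, 231.1]
ee_rot: [0.094, 0.701, -0.094, 0.701]
contact_force: [-0.5, 0.7, -0.0]
gripper_width: -0.0
```

>>> drive_tool --pt "0 0 0 7" --pt "0 0 0 1" --pt "0 0 0 0"

```text
clock: 2.07
position: [456.8, 10.0, 231.2]
ee_rot: [0.14, 0.693, -0.14, 0.693]
contact_force: [0.4, 0.1, 0.1]
gripper_width: -0.1
```

```bash
python3 - <<'E'
from bench import arm
from h import *
import cv2
s=arm.read_state();print(s["clock"],s["position"],s["gripper_width"],s["contact_force"]);print(R.from_quat(s["ee_rot"]).as_matrix().round(3))
im=arm.get_image("wrist")[:,:,::-1];cv2.imwrite("pics/w1.png",im)
np.savez("w1.npz",position=s["position"],ee_rot=s["ee_rot"])
cs=cam(arm,"scene",s)
def bp(c,uv,z):
    K,Rm,e=c;d=Rm@[(uv[0]-K[0,2])/K[0,0],-(uv[1]-K[1,2])/K[1,1],-1];return (e+d*(z-e[2])/d[2]).round(0)
for uv in((310,206),(232,190),(312,190)):print(bp(cs,uv,0))
for uv in((315,122),(237,118)):print([bp(cs,uv,z) for z in(125,150,175)])
E
```

```text
2.0667 [456.76198882   9.97071867 231.16405431] -0.11326651703064088 [0.37648392 0.09090676 0.05278927]
[[-0.     0.389  0.921]
 [-0.     0.921 -0.389]
 [-1.    -0.    -0.   ]]
[432. 252.   0.]
[316.  72.   0.]
[358. 284.   0.]
[array([191., 341., 125.]), array([249., 316., 150.]), array([308., 292., 175.])]
[array([122., 124., 125.]), array([184., 111., 150.]), array([246.,  99., 175.])]
```

View pics/w1.png

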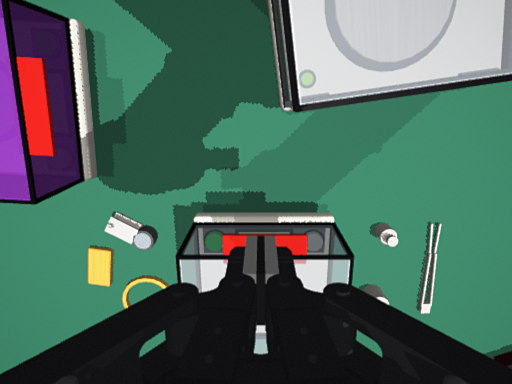

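Lip's front edge runs from about (222,235) to (307,235), the case front edge is at row ~217, and the fingers are centred on the lip. The big balance lies at the upper right and the purple one at the upper left.

```bash
python3 - <<'E'
from bench import arm
from h import *
import cv2
s=dict(np.load("w1.npz"))
im=cv2.imread("pics/w1.png").astype(int)
m=(im[:,:,2]>150)&(im[:,:,1]<60);m[:,:120]=0
ys,xs=np.nonzero(m);print(xs.min(),xs.max(),ys.min(),ys.max())
c=cam(arm,"wrist",s)
def bp(c,uv,z):
    K,Rm,e=c;d=Rm@[(uv[0]-K[0,2])/K[0,0],-(uv[1]-K[1,2])/K[1,1],-1];return (e+d*(z-e[2])/d[2])
Rt=R.from_quat(s["ee_rot"]).as_matrix()
for uv in((xs.min(),ys.min()),(xs.max(),ys.min())):
    for z in(120,125):
        w=bp(c,uv,z);print(w.round(1),(Rt.T@(w-s["position"])).round(1))
p=[574.5,-34.2,-.398]
P=[[-87,0,120],[-87,-35,125],[-87,35,125],[71,0,52],[-49,-52,58],[-75,-75,50],[-75,75,50]]
print((world(p,P)-s["position"])@Rt.round(4)); print(proj(world(p,P),*c).round(0))
E
```

```text
223 306 235 254
[481.6 -33.3 120. ] [111.2 -30.2  39.8]
[479.8 -31.9 125. ] [106.2 -29.6  37.6]
[508.6  30.6 120. ] [111.1  39.2  39.8]
[506.3  30.7 125. ] [106.1  38.4  37.6]
[[111.15008424   4.98793861  38.68081001]
 [106.15873673 -30.01231485  38.72611741]
 [106.14143175  39.98619208  38.6325026 ]
 [179.09794777   5.21284061 196.69783995]
 [173.15040021 -46.94773279  76.76814191]
 [181.16466555 -69.98041342  50.80185563]
 [181.12758346  80.01638716  50.60125247]]
[[265. 234.]
 [222. 236.]
 [308. 236.]
 [264. 335.]
 [215. 244.]
 [193. 218.]
 [336. 217.]]
```

>>> drive_tool --pt "35 5 0 0" --pt "35 0 0 0" --pt "30 0 0 0" --pt "21 0 0 0" --pt "0 0 8 0" --pt "0 0 8 0" --pt "0 0 5 0" --pt "0 0 2 0" --pt "0 0 0 0"

```text
clock: 2.87
position: [481.9, 5.7, 111.8]
ee_rot: [0.142, 0.692, -0.141, 0.694]
contact_force: [0.1, -0.2, -0.3]
gripper_width: 0.4
```

>>> drive_tool --pt "0 0 3 0" --pt "0 0 3 0" --pt "-8 0 5 0" --pt "-9 0 5 0" --pt "-9 0 5 0" --pt "0 0 0 0"

```text
clock: 3.37
position: [497.4, -2.7, 137.9]
ee_rot: [0.141, 0.694, -0.141, 0.691]
contact_force: [-8.3, 4.0, 4.9]
gripper_width: -0.1
```

```bash
python3 - <<'E'
from bench import arm
import cv2,numpy as np
s=arm.read_state();print(s["position"],s["contact_force"])
a=arm.get_image("scene")[:,:,::-1][140:290,130:280]
b=arm.get_image("wrist")[:,:,::-1]
a=cv2.resize(a,(384,384),interpolation=cv2.INTER_CUBIC)
cv2.imwrite("pics/c2.png",np.hstack([a,b[:,100:500]]))
E
```

```text
[497.39850861  -2.65366837 137.87096182] [-8.32605148  4.04756497  4.87770187]
```

View pics/c2.png

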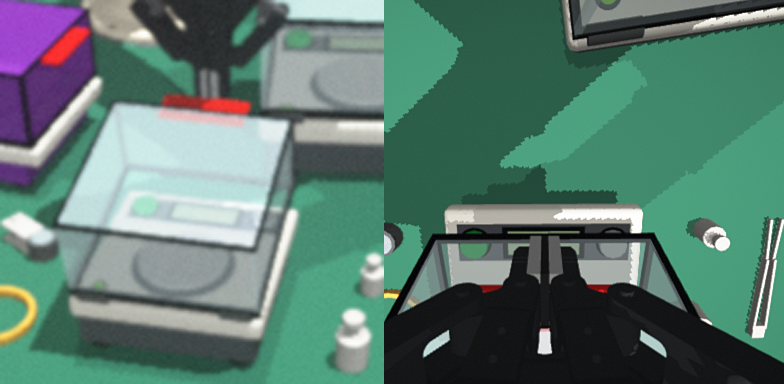

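The cover is up about 10° with the lip on the finger. The force shows friction wedging it (9 N back, 5 N up), so I'll relieve that by rising first, then follow the arc.

>>> drive_tool --pt "-4 0 -1 0" --pt "0 0 0 0"

```text
clock: 3.63
position: [497.6, -2.3, 141.1]
ee_rot: [0.141, 0.693, -0.141, 0.693]
contact_force: [-4.8, 2.3, 2.9]
gripper_width: -0.0
```

```bash
python3 - <<'E'
from bench import arm
from h import *
import cv2
s=arm.read_state();Rt=R.from_quat(s["ee_rot"]).as_matrix();print(s["position"],s["contact_force"]@Rt)
c=cam(arm,"wrist",s)
p=[574.5,-34.2,-.398]
P=[[-75,-75,50],[-75,75,50],[-49,-52,58],[-49,52,58]]
print(proj(world(p,P),*c).round(1),((world(p,[[71,0,52]])-s["position"])@Rt).round(1))
b=arm.get_image("wrist")[:,:,::-1]
cv2.imwrite("pics/w3.png",cv2.resize(b[180:330,100:400],None,fx=2.5,fy=2.5))
E
```

```text
[497.64815249  -2.26132056 141.11898337] [-2.87719971  0.27693921 -5.29379736]
[[159.5 207.5]
 [359.6 206.8]
 [190.2 243.7]
 [329.1 243.3]] [[ 89.    0.9 154.3]]
```

View pics/w3.png

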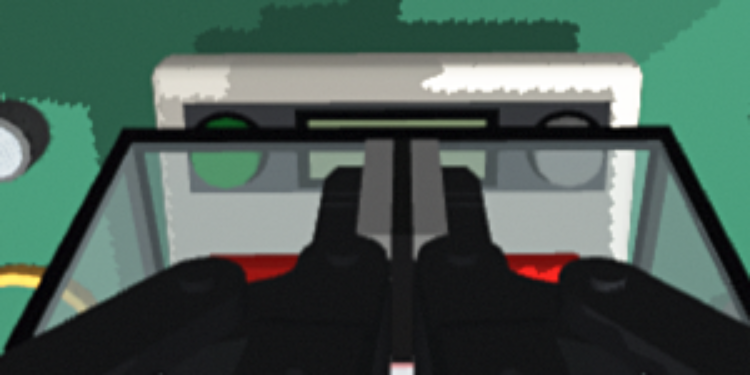

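Balance hasn't moved (predicted and seen case corners and keys agree within about 3 px). Continue along the arc in small steps.

>>> drive_tool --pt "-8 0 5 0" --pt "-7 0 6 0" --pt "-7 0 7 0" --pt "-7 0 7 0" --pt "-7 0 7 0" --pt "-6 0 8 0" --pt "0 0 0 0"

```text
clock: 4.27
position: [538.8, -18.2, 184.4]
ee_rot: [0.142, 0.691, -0.141, 0.695]
contact_force: [-0.8, 0.4, 2.0]
gripper_width: -0.1
```

```bash
cat > st.py <<'E'
from bench import arm
from h import *
s=arm.read_state();Rt=R.from_quat(s["ee_rot"]).as_matrix();print(s["clock"],s["position"],"F",(s["contact_force"]@Rt).round(1))
h=((world([574.5,-34.2,-.398],[[71,0,52]])-s["position"])@Rt)[0]
z=-(h[2]-11);ph=np.arccos(-z/172);print("hinge",h.round(1),"theta",np.degrees(ph)-23.3,"lip above tip",172*np.sin(ph)-h[0])
E
python3 st.py
```

```text
4.2667 [538.78113619 -18.21458421 184.3569655 ] F [-2.   0.1 -0.9]
hinge [133.   -0.8 109.4] theta 31.819692026078766 lip above tip 8.11237736040539
```

>>> drive_tool --pt "-6 0 10 0" --pt "-6 0 11 0" --pt "-4 0 10 0" --pt "-4 0 10 0" --pt "-3 0 10 0" --pt "-2 0 10 0" --pt "-2 0 10 0" --pt "-1 0 10 0" --pt "0 0 8 0" --pt "0 0 0 0"

```text
clock: 5.1
position: [618.8, -53.1, 209.8]
ee_rot: [0.141, 0.692, -0.141, 0.693]
contact_force: [-0.1, -0.3, 0.1]
gripper_width: -0.0
```

```bash
python3 st.py; python3 - <<'E'
from bench import arm
import cv2,numpy as np
a=arm.get_image("scene")[:,:,::-1][100:300,100:300]
b=arm.get_image("wrist")[:,:,::-1]
a=cv2.resize(a,(384,384),interpolation=cv2.INTER_CUBIC)
cv2.imwrite("pics/c4.png",np.hstack([a,b[:,60:460]]))
E
```

```text
5.1 [618.82433002 -53.11595154 209.83890634] F [-0.1 -0.3  0.1]
hinge [157.9   0.3  22.6] theta 62.82601344108795 lip above tip 13.74111763093083
```

View pics/c4.png

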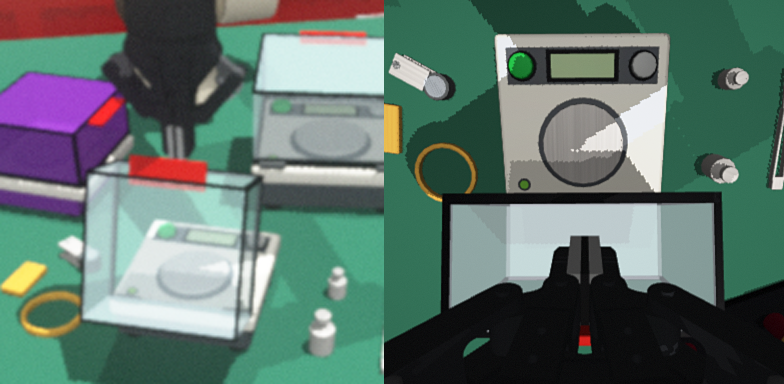

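Cover is past vertical and off the finger (zero force). I'll retreat and check that it stays open.

>>> drive_tool --pt "0 0 0 0" --pt "0 0 0 0" --pt "-4 0 -10 0" --pt "0 0 -25 0" --pt "0 0 -35 0" --pt "0 0 -35 0" --pt "0 0 -20 0" --pt "0 0 0 0" --pt "0 0 0 0"

```text
clock: 5.95
position: [501.2, -3.2, 215.5]
ee_rot: [0.141, 0.692, -0.14, 0.694]
contact_force: [0.5, 1.1, 0.6]
gripper_width: 0.2
```

```bash
python3 st.py; python3 - <<'E'
from bench import arm
from h import *
import cv2
s=arm.read_state();Rt=R.from_quat(s["ee_rot"]).as_matrix()
P=[[-49,-52,58],[-49,52,58],[18,0,57],[-75,-75,50],[-75,75,50]]
w=world([574.5,-34.2,-.398],P);print(((w-s["position"])@Rt).round(1),proj(w,*cam(arm,"wrist",s)).round(1))
a=arm.get_image("scene")[:,:,::-1][100:300,100:300]
b=arm.get_image("wrist")[:,:,::-1]
cv2.imwrite("pics/w5full.png",b)
a=cv2.resize(a,(384,384),interpolation=cv2.INTER_CUBIC)
cv2.imwrite("pics/c5.png",np.hstack([a,b[:,60:460]]))
E
```

```text
5.95 [501.21542659  -3.21337483 215.54294888] F [-0.6  1.2  0. ]
hinge [ 1.638e+02 -1.000e-01  1.503e+02] theta 12.62972305660718 lip above tip -62.88239468457127
[[157.5 -52.3  30.4]
 [157.7  51.7  30.2]
 [158.7  -0.2  97.3]
 [165.5 -75.4   4.4]
 [165.6  74.6   4.2]] [[204.9 206.4]
 [312.9 206.1]
 [259.1 267.9]
 [180.9 178.2]
 [336.7 177.8]]
```

View pics/c5.png

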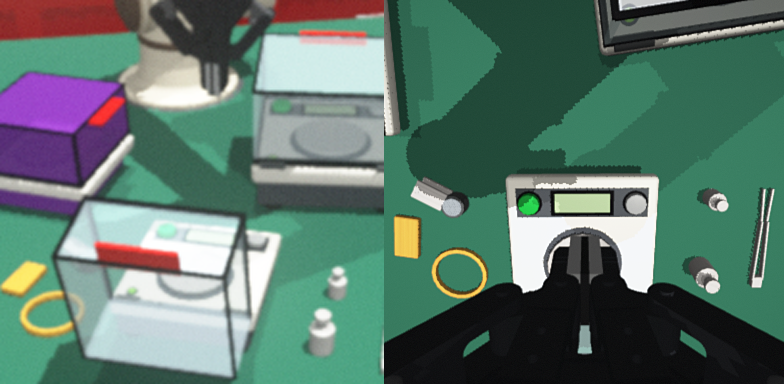

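Cover is fully open on its stop. The green key at wrist pixel (206,203) agrees with the prediction (205,206). Now the key.

>>> drive_tool --pt "0 -20 10 0" --pt "0 -20 10 0" --pt "0 -12 9 0" --pt "35 0 0 0" --pt "35 0 0 0" --pt "35 0 0 0" --pt "30 0 0 0" --pt "13 0 0 0" --pt "0 0 0 0" --pt "0 0 0 0"

```text
clock: 6.88
position: [509.2, -63.4, 65.6]
ee_rot: [0.141, 0.693, -0.141, 0.692]
contact_force: [0.1, 0.1, 1.0]
gripper_width: 0.0
```

```bash
cat > k.py <<'E'
from bench import arm
from h import *
s=arm.read_state();Rt=R.from_quat(s["ee_rot"]).as_matrix()
print(((world([574.5,-34.2,-.398],[[-49,-52,58]])-s["position"])@Rt).round(1),s["position"],s["contact_force"])
E
python3 k.py
```

```text
[[ 7.6  0.2 -0.1]] [509.15444254 -63.37533865  65.63705745] [0.11268905 0.12006917 1.04748435]
```

>>> drive_tool --pt "3 0 0 0" --pt "3 0 0 0" --pt "2 0 0 0" --pt "1 0 0 0" --pt "1 0 0 0" --pt "0 0 0 0"

```text
clock: 7.38
position: [509.0, -62.9, 56.9]
ee_rot: [0.141, 0.692, -0.141, 0.693]
contact_force: [0.4, 0.3, 2.7]
gripper_width: -0.2
```

>>> drive_tool --pt "1 0 0 0" --pt "0 0 0 0"

```text
clock: 7.55
position: [509.0, -62.9, 55.7]
ee_rot: [0.141, 0.693, -0.141, 0.693]
contact_force: [-0.2, -0.3, 2.8]
gripper_width: -0.3
```

>>> drive_tool --pt "1 0 0 0" --pt "0 0 0 0"

```text
clock: 7.72
position: [509.0, -62.9, 54.6]
ee_rot: [0.141, 0.693, -0.141, 0.693]
contact_force: [0.0, -0.2, 2.6]
gripper_width: -0.3
```

>>> drive_tool --pt "1 0 0 0" --pt "0 0 0 0"

```text
clock: 7.88
position: [509.0, -62.9, 54.0]
ee_rot: [0.141, 0.693, -0.141, 0.693]
contact_force: [-2.1, 0.0, 6.7]
gripper_width: 0.2
```

>>> drive_tool --pt "1 0 0 0" --pt "0 0 0 0"

```text
clock: 8.05
position: [509.1, -62.9, 53.9]
ee_rot: [0.141, 0.693, -0.141, 0.693]
contact_force: [-3.6, 1.7, 13.7]
gripper_width: 0.1
```

The force jumped from 3 to 14 N at z = 54, so the key is at its end of travel. Release and lift off.

>>> drive_tool --pt "-4 0 0 0" --pt "-6 0 0 0" --pt "-25 0 0 0" --pt "-35 0 0 0" --pt "-35 0 0 0" --pt "-35 0 0 0" --pt "-10 20 -30 0" --pt "0 20 -30 0" --pt "0 0 0 0" --pt "0 0 0 0"

```text
clock: 8.88
position: [467.8, -1.7, 202.4]
ee_rot: [0.14, 0.693, -0.14, 0.693]
contact_force: [0.4, 0.8, 0.2]
gripper_width: 0.1
```

```bash
python3 - <<'E'
from bench import arm
from h import *
import cv2
s=arm.read_state();print(s["clock"],s["position"],s["contact_force"])
P=[[-49,-52,58],[-49,52,58],[-75,-75,50],[-75,75,50]]
print((proj(world([574.5,-34.2,-.398],P),*cam(arm,"wrist",s))-[60-384,0]).round(1))
a=arm.get_image("scene")[:,:,::-1][100:300,100:300]
b=arm.get_image("wrist")[:,:,::-1]
a=cv2.resize(a,(384,384),interpolation=cv2.INTER_CUBIC)
cv2.imwrite("pics/c6.png",np.hstack([a,b[:,60:460]]))
E
```

```text
8.8833 [467.78803018  -1.68763811 202.42147975] [0.39419929 0.78264354 0.20869541]
[[540.6 242.4]
 [649.9 242.3]
 [516.4 213.8]
 [673.9 213.6]]
```

View pics/c6.png

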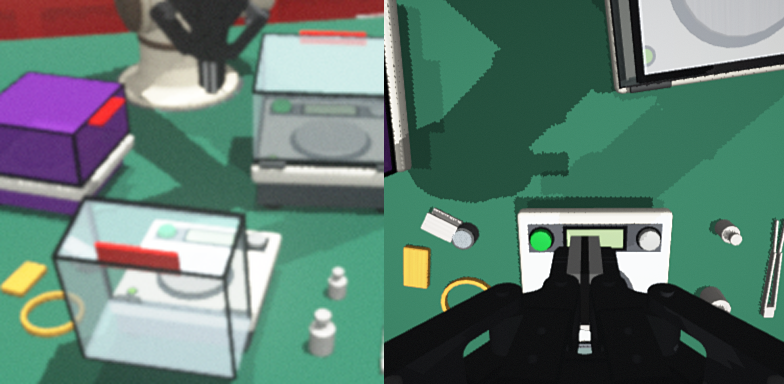

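The picture shows the cover open on its stop and the balance in place: green key seen at (541,239), predicted (541,242). The neighbouring objects haven't moved and the arm is clear.

```bash
python3 -c "
from bench import arm
print(arm.job_done())"
```

```text
the job is handed in; nothing more can be done
None
```

The gold balance is ready for weighing and the job is handed in, at about 9 s on the clock. I pushed the cover up by its red lip with the shut fingertips until it went past its balance point. It fell open onto its stop and stayed there.

I then pressed the green zero key until the force jumped from 3 to 14 N, with the fingertip at 54 mm, which is the key's full travel. After that I lifted the fingers clear.

**Last checks:**
- **Cover:** it was still open in the final picture.
- **Balance:** the green key was within about 3 px of its predicted spot, so the balance had not visibly moved. The earlier pictures showed the same small offset.
- **Surroundings:** the neighbouring items I could see looked undisturbed.
- **Arm:** it was clear of everything, with about zero contact force.

**Limits of the checks:**
- **Key return:** the pictures can't measure the key's 4 mm travel. That it came back up is inferred from the fingers being well clear of it.
- **Early wedging:** at about 10° open, the lip briefly caught on the finger at about 9 N. I eased that off, and the next picture showed no shift of the balance.

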